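# Clamp a well plate by rolling down its edge strip

### The job

Lay the well plate on the bed of the clamp fixture and slide it under the raised orange edge strip until its long edge lies against the stop, wholly within the length of the strip. Then take the hand roller from its rest and roll it, pressing firmly, in one stroke along the strip from one end to the other so that all five segments are seated flush; do not press the strip with the fingers. Hang the roller back upright in its rest, and leave the timer, the beaker and the petri dish where they are.

Things in the scene. Friction and masses are not known exactly. Their poses are not given: they have to be found in the camera images.
- fixture: Clamp fixture fixed to the bench, 175 (x) x 165 (y) x 33 mm; origin on the underside, z up. Grey bed, top z = 12 mm, from x = -100 to the blue stop face at x = 35 mm, y = -77 to 77, open on the -x and y sides. Blue housing behind it (x = 35 to 76): rail top z = 28 mm at x = 56 to 76; end blocks of the same height beyond both strip ends (|y| 64 to 77).
- home (a point): Where the origin of the plate belongs when its long edge lies against the stop: on the bed top, at fixture x = 6, y = 0 mm (y may be off by up to 20 mm). A plate laid with its origin 51 mm before this point (towards the fixture's -x) is clear of the strip with 42 mm free for the finger on that side, and can then be pushed towards +x.
- strip: Orange strip of 5 rigid caps in a row along y, 125 x 28 (x) mm; point mid-strip, level with the rail top, fixture x = 41 mm; axes as the fixture. Caps 28 x 24.4 x 5 mm slide straight down 5 mm. Raised: top 33 mm above the bench, underside 16 mm above the bed. Down: flush with the rail, underside 11 mm above the bed. Caps overhang the stop face by 8 mm. Only the roller may press it.
- seg_0 (a joint): Strip segment at y = -50 mm of the strip: 0 = raised, 0.005 m = fully down and flush. It takes about 6 N to push down and stays where it is left. Starts within 1 mm of raised.
- seg_1 (a joint): Strip segment at y = -25 mm of the strip: 0 = raised, 0.005 m = fully down and flush. It takes about 6 N to push down and stays where it is left. Starts within 1 mm of raised.
- seg_2 (a joint): Strip segment at y = 0 mm of the strip: 0 = raised, 0.005 m = fully down and flush. It takes about 6 N to push down and stays where it is left. Starts within 1 mm of raised.
- seg_3 (a joint): Strip segment at y = 25 mm of the strip: 0 = raised, 0.005 m = fully down and flush. It takes about 6 N to push down and stays where it is left. Starts within 1 mm of raised.
- seg_4 (a joint): Strip segment at y = 50 mm of the strip: 0 = raised, 0.005 m = fully down and flush. It takes about 6 N to push down and stays where it is left. Starts within 1 mm of raised.
- plate: White-clear well plate, 58 (x) x 83 (y) x 10 mm (its solid part is 8 mm high), about 60 g; origin at the middle of its underside, lying flat on the bench. Grasp across its 58 mm; either long edge may go to the stop.
- roller: Hand roller, 0.28 kg, used upright, same if turned half round; origin at the wheel's lowest point, z up the handle, y along the axle: it rolls along x. Black wheel 44 mm diameter, 30 wide, axle z = 22; cheeks 42 mm over the outside; metal crossbar 80 (x) x 46 (y), z = 52 to 60; red handle 26 (x) x 40 (y), z = 60 to 112 mm, grasped from above across x or y.
- wheel (a joint): Turn of the roller's wheel about its axle, rad, 0 at the start; it turns freely both ways (22 mm of travel per rad).
- rest: White rest fixed to the bench, base 100 x 76 mm, origin mid-underside. End walls at |x| = 28 to 40 mm, rims z = 60 mm; lower side walls (top z = 40, inner faces |y| = 25 mm); pocket 56 x 50 mm. The roller hangs with its x along the rest's x, crossbar on both rims, wheel in the pocket, its origin 8 mm above the rest's origin.
- timer: White countdown timer 41 x 70 x 56 mm, bystander; origin at the middle of its underside.
- beaker: Glass beaker 53 mm wide, 70 mm high, bystander; origin at the middle of its underside.
- petri: Petri dish 66 mm wide, 16 mm high, bystander; origin at the middle of its underside.
There are look-alikes about, which are no part of the job. What is shaped like the roller but brown or turquoise is not meant.

How it is judged:
On the way, in this order (a step that is already met when the one before it is completed fails the run):
1. the plate lies home against the stop under the strip, which is still raised (x of plate in the frame of fixture between 0.002 and 0.01 m and y of plate in the frame of fixture between -0.02 and 0.02 m and z of plate in the frame of fixture below 0.015 m and angle between the x axis of plate and the x axis of fixture, either way round below 0.08 rad and value of joint each of seg_0, seg_1, seg_2, seg_3, seg_4 below 0.0025 m), for 0.2 s.
2. the roller has pressed down one end of the strip while the other end is still raised (((value of joint seg_0 above 0.004 m and value of joint seg_4 below 0.0025 m and contact force between roller and strip above 2 N) or (value of joint seg_4 above 0.004 m and value of joint seg_0 below 0.0025 m and contact force between roller and strip above 2 N))), for 0.05 s.
3. the whole strip is down after one rolling stroke: all segments within 1 mm of flush and the wheel turned by more than 2.5 rad (value of joint each of seg_0, seg_1, seg_2, seg_3, seg_4 above 0.004 m and (value of joint wheel above 2.5 rad or value of joint wheel below -2.5 rad)), for 0.1 s.
At the end, for the whole second after the job is handed in: All five segments down within 1 mm of flush; plate flat on the bed, edge within 4 mm of the stop, within 20 mm of the strip's middle, square to 0.08 rad; roller at rest in its rest, origin within 12 mm of the rest's middle and 4 mm of its hanging height, upright to 0.1 rad, in line to 0.25 rad (value of joint each of seg_0, seg_1, seg_2, seg_3, seg_4 above 0.004 m and x of plate in the frame of fixture between 0.002 and 0.01 m and y of plate in the frame of fixture between -0.02 and 0.02 m and z of plate in the frame of fixture below 0.015 m and angle between the x axis of plate and the x axis of fixture, either way round below 0.08 rad and horizontal distance between roller and rest below 0.012 m and z of roller in the frame of rest between 0.004 and 0.012 m and angle between roller's own z axis and vertical below 0.1 rad and angle between the x axis of roller and the x axis of rest, either way round below 0.25 rad and linear speed of roller below 0.02 m/s); the robot touches nothing.
It fails at once if the fingers or the gripper press on the strip (over 3 N) (contact force between any of the fingers, the arm and strip above 3 N).
It fails at once if the timer is moved by more than 30 mm (distance of timer from where it was at the start of the episode above 0.03 m).
It fails at once if the beaker is moved by more than 30 mm (distance of beaker from where it was at the start of the episode above 0.03 m).
It fails at once if the petri dish is moved by more than 30 mm (distance of petri from where it was at the start of the episode above 0.03 m).
It also fails if it takes over 72 s, if anything falls off the work surface, if the arm or the gripper's body presses on something with over 40 N, if the wrist force passes 120 N, or if a joint passes its speed limit or range.

### The arm

A 6-joint arm with a two-finger parallel gripper is mounted at the origin on a cart in front of the work surface, level with it; the furniture and walls round the work are solid. World frame = base frame: x ahead of the robot, y to its left, z up, the work surface at z = 0. Lengths are in m, angles in rad, forces in N, time in s.
With the tool pointing down it reaches from about 0.325 to 0.9 m from the base axis. Payload 3.5 kg.
Tool frame: the origin (TCP) lies at the very end of the fingers, on their centre line; the grasp point (between the pads) lies 19 mm behind it (manip.tcp_to_grasp is the distance from the TCP to the grasp point, in m); z points along the fingers, y is the line along which they close (so a half turn about z gives the same grasp; the last joint's range is limited). The gripper opens to 85 mm and grips with 20 to 120 N. Pads are 22 mm wide; open, the fingers measure 114 mm over their backs; the gripper's body (76 mm by 85 mm) begins 54 mm behind the grasp point. The pads swing forward as they close: fully open they stand 13 mm farther back than shut.
Start: joints at [-1.375, 0.276, -0.026, 1.268, 0, 1.467], TCP at [0.184, -0.597, 0.231] pointing down, gripper open.
Joint ranges: [-3.12, 3.12], [-0.85, 1.88], [-1.08, 1.24], [-1.95, 2.15], [-1.57, 1.53], [-3.14, 3.14]. Speed limits (rad/s): [2.57, 2.57, 3.14, 3.14, 3.14, 3.14].

### API

Orientations are given as [roll, pitch, yaw] about the fixed x, y, z axes, in that order (R = Rz(yaw) Ry(pitch) Rx(roll)).
In Python, from workcell import manip, viewer gives the robot as it stands.
- The arm moves only by the shell command python3 -m pendant 'ROWS' [FORCE]. ROWS is JSON, a list of rows, each a list of 5 numbers: the finger opening in m, from 0 to 0.0854, then the shift along the world's x, y, z in m, then the turn about the world's z in rad. In form: [[fingers, tx, ty, tz, spin], ...]. A call has 1 to 8 rows; each row is the pose to reach, as a shift and turn from the pose commanded when the call began; what a row does not reach only later rows make up. A row lasts 1/12 s, in which the tool goes at most 41.7 mm and 7.16 degrees, less where a joint would pass 70% of its speed; a pose out of reach is approached as far as the arm can. A call with a gripper value outside its range is refused whole. The fingers move at their own pace and stop on an object; FORCE is the grip in N (left out, the last holds). Time passes only in rows, so rows that repeat a pose let the fingers close. It gives the time, the measured TCP pose, the force, the opening and the grip force at its end, in the units of the state.
- manip.read_state(): the state, without advancing time (a new reading comes with each control period).
- viewer.get_image(name): name is "side" or "top"; returns the picture (420x560x3 uint8, red, green, blue); there is no depth.
- viewer.camera_info(name): a dict with "fov_y" (degrees; the focal length in pixels is half the picture's height over the tangent of half this angle, whatever the lens; pixels are square), "cx", "cy" (the principal point, pixels), "xyz" and "attitude" of the camera in the world. Camera axes: x right, y up, looking along -z (the intrinsics and any distortion apply to the point x, -y, -z); pixel columns grow to the right and rows downward; lengths in m; the calibration is good to about 2 mm. A picture is of the moment at which its call begins. camera_info takes no time and is no camera call.
- manip.job_done(): hands the job in; it is judged then, once.
The state is a dict: "clock": time; "joint_positions": joint angles; "qvel": joint speeds; "tau": joint torques, N m; "tool_pos": TCP position; "eef_rot": TCP orientation; "wrist_force": force on the tool from outside, world axes, zero at the start; "ft_torque": the same for the moment, N m; "finger_gap": finger opening in m; "gripper_force": force on a finger pad.
Only numpy, scipy, OpenCV 4.12 (cv2) and the standard library are available. Lean on these libraries where they do the work, as an engineer would, in place of code of your own. Each camera call takes 0.05 s, during which the arm holds its last target. There are 200 camera calls.

## Working session

There is one attempt and no reset: what is moved stays moved. The work goes in short steps, Python scripts to look and compute and a shell command to move; the robot and the scene stay as the last step left them, time stands still between calls to the robot, and variables do not carry over. Pictures are saved under pics/ and viewed, at most 10 in all, crops included, and the job is handed in when it is done.

```bash
mkdir -p pics; python3 - <<'E'
from workcell import manip, viewer
import cv2
for n in("side","top"):
    print(n,viewer.camera_info(n)); cv2.imwrite(f"pics/{n}0.png",viewer.get_image(n)[:,:,::-1])
print(manip.read_state(), manip.tcp_to_grasp)
E
ls
```

```text
side {'fov_y': 57.33300353798935, 'cx': 284.5219341281884, 'cy': 207.30440968340542, 'xyz': array([0.25711861, 0.97707556, 0.69830069]), 'attitude': array([ 0.95606253, -0.01118821, -2.89070187])}
top {'fov_y': 53.38377646937806, 'cx': 276.23725801679865, 'cy': 203.8906037330392, 'xyz': array([0.3579609 , 0.07420535, 1.06515601]), 'attitude': array([ 0.12429854, -0.01733434, -1.55314746])}
{'clock': 0.1, 'joint_positions': array([-1.37540862e+00,  2.77078410e-01, -2.77631719e-02,  1.26802095e+00,
        4.15990391e-06,  1.46740249e+00]), 'qvel': array([ 0.00110551, -0.00314348,  0.0041621 ,  0.00048537, -0.00017952,
       -0.00067004]), 'tau': array([ 2.82867950e-04, -4.46708322e+01,  2.96129107e+01,  8.46015260e-03,
       -8.74565853e-05, -4.41353066e-06]), 'tool_pos': array([ 0.18382667, -0.59659824,  0.23024905]), 'eef_rot': array([-3.13953791e+00, -2.17390220e-04,  2.98781321e-01]), 'wrist_force': array([-0.1364637 , -0.62006955, -0.17251202]), 'ft_torque': array([ 0.01410745, -0.0217003 ,  0.01193764]), 'gripper_force': 0.0, 'finger_gap': 0.08573545817121227} 0.0187
pics
```

View pics/top0.png

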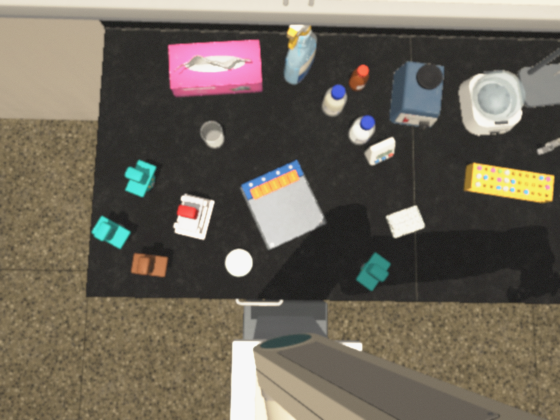

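View pics/side0.png

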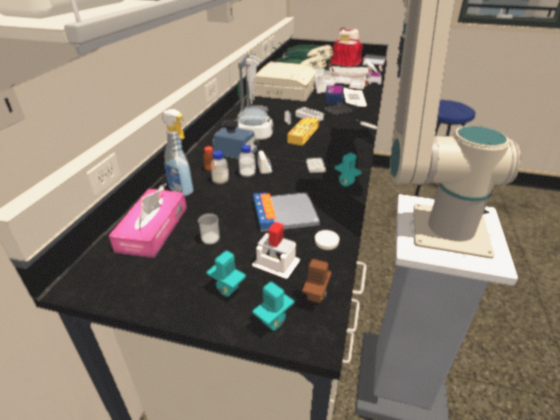

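Top view: the fixture is at (283,203), with its blue housing and orange strip on the far side. The plate is the white rectangle at (405,221). The white rest with the red-handled roller is at (192,216). The petri dish is at (238,262), the beaker at (212,134) and the timer at (380,152). The roller look-alikes are turquoise at (141,178), (111,232) and (373,271), and brown at (149,265). The one with the red handle, in the white rest, fits the description.

```bash
cat > h.py <<'E'
from workcell import manip, viewer
import cv2, numpy as np
from scipy.spatial.transform import Rotation as R
def ray(n,u,v):
    c=viewer.camera_info(n); f=210/np.tan(np.radians(c['fov_y']/2))
    d=np.array([(u-c['cx'])/f,-(v-c['cy'])/f,-1.])
    return np.array(c['xyz']),R.from_euler('xyz',c['attitude']).apply(d)
def pt(n,p,z):
    o,d=ray(n,*p); return o+d*(z-o[2])/d[2]
def proj(n,X):
    c=viewer.camera_info(n); f=210/np.tan(np.radians(c['fov_y']/2))
    q=R.from_euler('xyz',c['attitude']).inv().apply(np.array(X)-c['xyz'])
    return c['cx']-f*q[0]/q[2],c['cy']+f*q[1]/q[2]
def big(m,near=None):
    cs,_=cv2.findContours(m.astype(np.uint8),cv2.RETR_EXTERNAL,cv2.CHAIN_APPROX_NONE)
    cs=[c for c in cs if cv2.contourArea(c)>25]
    if near is not None: cs=[c for c in cs if abs(np.mean(c[:,0],0)-near).max()<40]
    return max(cs,key=cv2.contourArea)
def rect(c,n,z):
    P=np.array([pt(n,p,z)[:2] for p in c[:,0]])
    r=cv2.minAreaRect((P*1000).astype(np.float32)); return r, cv2.boxPoints(r)
E
python3 - <<'E'
from h import *
np.set_printoptions(precision=1,suppress=True)
im=viewer.get_image("top"); hsv=cv2.cvtColor(im,cv2.COLOR_RGB2HSV); H,S,V=[hsv[...,i].astype(int) for i in range(3)]
print(pt("top",(245,300),0),proj("top",manip.read_state()['tool_pos']))
ms={"plate":((S<60)&(V>140),(405,221),.008),"rest":((S<60)&(V>140),(192,216),.04),"redh":((S>150)&((H<6)|(H>172))&(V>110),(188,212),.12),
"orange":((S>150)&(H>7)&(H<22)&(V>150),(274,185),.033),"blue":((S>120)&(H>100)&(H<125)&(V>60),(274,180),.028),
"bed":((S<60)&(V>80),(286,212),.012),"petri":((S<60)&(V>140),(238,262),.016)}
for k,(m,c,z) in ms.items():
    try:
        r,b=rect(big(m,c),"top",z); print(k,np.array(r[0]),np.array(r[1]),r[2],b.tolist())
    except Exception as e: print(k,e)
cr=im[125:300,160:430]; cv2.imwrite("pics/crop1.png",cv2.resize(cr,None,fx=2.96,fy=2.96,interpolation=cv2.INTER_CUBIC)[:,:,::-1])
E
```

```text
[0.2 0.1 0. ] (np.float64(610.309367379168), np.float64(351.9058747973122))
plate [ 452.5 -271.8] [62.9 87.3] 20.4306697845459 [[407.7958984375, -241.84019470214844], [438.26959228515625, -323.64739990234375], [497.18743896484375, -301.70013427734375], [466.7137451171875, -219.8929443359375]]
rest [452.2 262.5] [ 83.5 100.4] 77.31338500976562 [[394.00531005859375, 232.8502960205078], [491.9857177734375, 210.79348754882812], [510.318115234375, 292.22943115234375], [412.33770751953125, 314.2862243652344]]
redh [455.5 262.6] [45.2 23.1] 78.3702163696289 [[439.6416931152344, 242.83212280273438], [462.2754821777344, 238.17379760742188], [471.3878479003906, 282.4490661621094], [448.7540588378906, 287.1073913574219]]
orange [556.2  24.7] [22.8 32.8] 26.98348045349121 [[538.6432495117188, 34.09804916381836], [553.5132446289062, 4.893204212188721], [573.8256225585938, 15.235504150390625], [558.9556274414062, 44.44034957885742]]
blue [551.7  70.6] [ 41.7 154.8] 25.705997467041016 [[499.3231201171875, 131.24913024902344], [566.461181640625, -8.216143608093262], [604.021728515625, 9.865371704101562], [536.8836669921875, 149.3306427001953]]
bed [486.4  40.6] [176.8 166.6] 25.51349449157715 [[370.76666259765625, 77.7360610961914], [442.50701904296875, -72.57955169677734], [602.029052734375, 3.5546646118164062], [530.2886962890625, 153.87026977539062]]
petri [340.9 149.5] [66.4 67.2] 1.0280953645706177 [[307.1077575683594, 182.49058532714844], [308.3126525878906, 115.34940338134766], [374.7422790527344, 116.54151916503906], [373.5373840332031, 183.68270874023438]]
```

View pics/crop1.png

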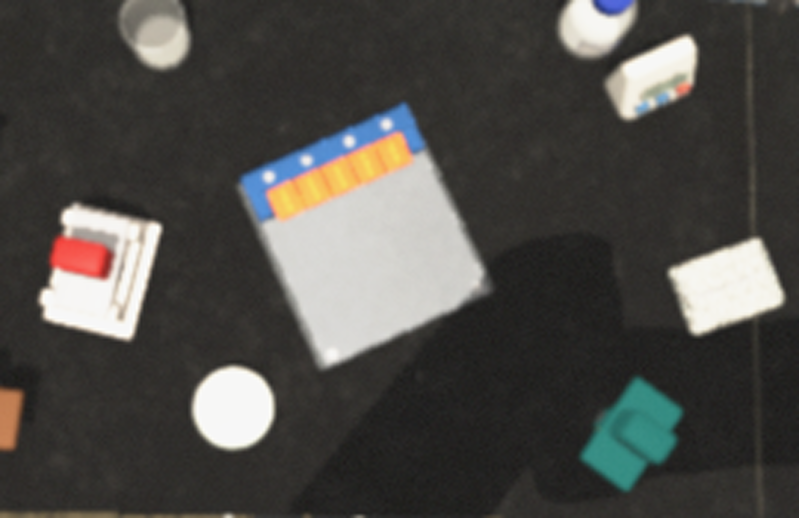

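The crop confirms it: the red-handled roller sits in the white rest at crop (82,257). The plate is at crop (725,286), and the strip's five caps are raised at around (340,175). Setting out to the plate.

```bash
R='[.085,.134,.1625,-.04,.814]'
python3 -m pendant '[[0.085,0.134,0.1625,-0.04,0.814],[0.085,0.134,0.1625,-0.04,0.814],[0.085,0.134,0.1625,-0.04,0.814],[0.085,0.134,0.1625,-0.04,0.814],[0.085,0.134,0.1625,-0.04,0.814],[0.085,0.134,0.1625,-0.04,0.814],[0.085,0.134,0.1625,-0.04,0.814],[0.085,0.134,0.1625,-0.04,0.814]]'
python3 -m pendant '[[0.085,0.134,0.1625,-0.06,0.814],[0.085,0.134,0.1625,-0.06,0.814],[0.085,0.134,0.1625,-0.06,0.814],[0.085,0.134,0.1625,-0.06,0.814],[0.085,0.134,0.1625,-0.06,0.814],[0.085,0.134,0.1625,-0.06,0.814],[0.085,0.134,0.1625,-0.06,0.814],[0.085,0.134,0.1625,-0.06,0.814]]'
python3 - <<'E'
from h import *
np.set_printoptions(precision=1,suppress=True)
im=viewer.get_image("side"); hsv=cv2.cvtColor(im,cv2.COLOR_RGB2HSV); H,S,V=[hsv[...,i].astype(int) for i in range(3)]
for k,(m,c,z) in {"blue":((S>120)&(H>100)&(H<125)&(V>60),(264,210),.028),"orange":((S>150)&(H>5)&(H<22)&(V>150),(268,207),.033),"bed":((S<70)&(V>80)|((S>120)&(H>100)&(H<125)&(V>60)),(290,212),.012),
"red":((S>150)&((H<6)|(H>172))&(V>110),(276,235),.12)}.items():
    r,b=rect(big(m,c),"side",z); print(k,np.array(r[0]),np.array(r[1]),r[2],b.tolist())
cv2.imwrite("pics/side1.png",cv2.resize(im[120:300,180:420],None,fx=3.2,fy=3.2,interpolation=cv2.INTER_CUBIC)[:,:,::-1])
E
```

```text
clock: 0.82
tool_pos: [0.3184, -0.4334, 0.1908]
eef_rot: [-3.141, -0.001, 1.116]
wrist_force: [0.5, 0.2, -0.3]
finger_gap: 0.085
gripper_force: 0.0
clock: 1.48
tool_pos: [0.4522, -0.2716, 0.1307]
eef_rot: [-3.141, -0.001, 1.928]
wrist_force: [0.6, 0.3, -0.0]
finger_gap: 0.0848
gripper_force: 0.0
blue [550.2  81.4] [ 39.5 180.2] 27.29518699645996 [[491.35968017578125, 152.42063903808594], [574.0153198242188, -7.754758834838867], [609.1227416992188, 10.361785888671875], [526.4671020507812, 170.5371856689453]]
orange [537.3  62.4] [ 27.  128.8] 22.414194107055664 [[500.2823181152344, 116.77000427246094], [549.3861083984375, -2.28104829788208], [574.3563232421875, 8.0181884765625], [525.2525634765625, 127.06924438476562]]
bed [490.2  38.8] [177.1 202.2] 24.992891311645508 [[367.2095947265625, 92.98985290527344], [452.62725830078125, -90.24824523925781], [613.1853637695312, -15.402999877929688], [527.7677001953125, 167.83509826660156]]
red [446.7 292.2] [33.7 82.7] 16.265348434448242 [[418.9229431152344, 327.1886901855469], [442.0830993652344, 247.80889892578125], [474.4333190917969, 257.2475280761719], [451.2731628417969, 336.6273193359375]]
```

View pics/side1.png

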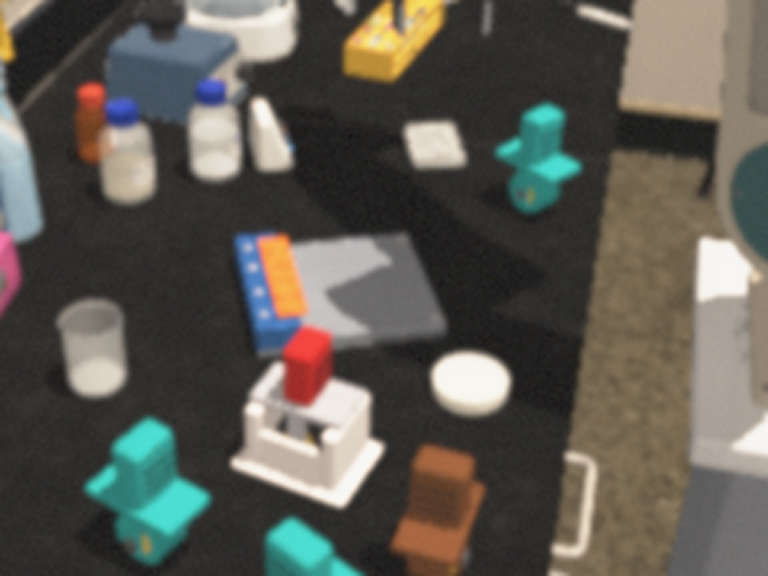

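The side crop shows the roller with the red handle at crop (308,365) and the strip raised. The gripper isn't visible over the plate at (435,145), so I'll check where it should project.

```bash
python3 - <<'E'
from h import *
t=manip.read_state()['tool_pos']; print(t,proj("side",t),proj("top",t),proj("side",[.4525,-.2718,.01]))
a=viewer.get_image("side"); b=viewer.get_image("top")
im=np.vstack([a,b]); cv2.imwrite("pics/both.png",np.hstack([a,b])[:,:,::-1][:, :]); cv2.imwrite("pics/both.png",cv2.resize(np.hstack([a,b]),(800,300),interpolation=cv2.INTER_AREA)[:,:,::-1])
E
```

```text
[ 0.45204598 -0.27230677  0.13109601] (np.float64(317.0949150414999), np.float64(133.24458223126794)) (np.float64(423.1415080807787), np.float64(216.84145316529538)) (np.float64(314.9890370959408), np.float64(163.56522532400848))
```

View pics/both.png

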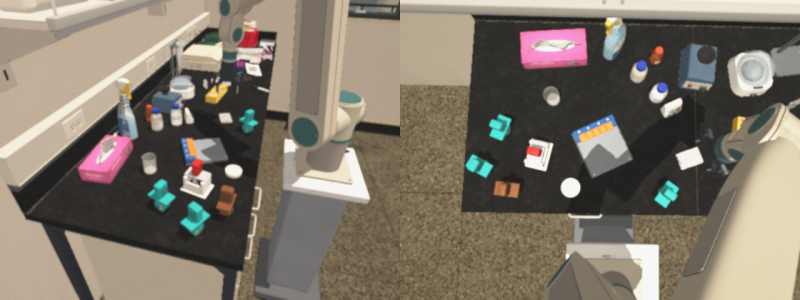

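```bash
python3 - <<'E'
from h import *
a=viewer.get_image("side"); b=viewer.get_image("top")
A=cv2.resize(a[70:200,240:400],None,fx=2.5,fy=2.5); B=cv2.resize(b[130:260,370:530],None,fx=2.5,fy=2.5)
cv2.imwrite("pics/z2.png",np.hstack([A,B])[:,:,::-1]); print(manip.read_state()['clock'],manip.read_state()['qvel'])
E
```

```text
1.7333 [-0.00090031 -0.00161178  0.0012558   0.0016021   0.00108323 -0.00819074]
```

View pics/z2.png

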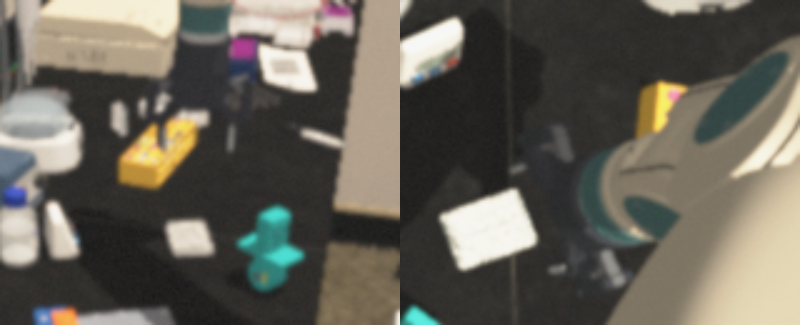

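The fingertips show at side (306,128) and (333,129), and at top (406,197) and (432,238). Both are centred where the TCP projects, straddling the plate. Descending.

```bash

python3 -m pendant '[[0.085,0,0,-0.04,0],[0.085,0,0,-0.08,0],[0.085,0,0,-0.11,0],[0.085,0,0,-0.12,0],[0.085,0,0,-0.125,0],[0.085,0,0,-0.13,0],[0.085,0,0,-0.132,0],[0.085,0,0,-0.132,0]]' 30
python3 -m pendant '[[0.05,0,0,0,0],[0.05,0,0,0,0],[0.05,0,0,0,0],[0.05,0,0,0,0],[0.05,0,0,0,0],[0.05,0,0,0,0],[0.05,0,0,0,0]]' 30
```

```text
clock: 2.4
tool_pos: [0.4531, -0.2734, 0.0006]
eef_rot: [3.14, 0.002, 1.926]
wrist_force: [-0.2, -0.8, -0.1]
finger_gap: 0.0849
gripper_force: 0.0
clock: 2.98
tool_pos: [0.4529, -0.273, 0.0009]
eef_rot: [3.141, 0.002, 1.927]
wrist_force: [-0.9, 0.5, 4.7]
finger_gap: 0.0566
gripper_force: 31.1
```

```bash

python3 -m pendant '[[0.05,0,0,0.03,0],[0.05,0,0,0.07,0],[0.05,0,0.03,0.07,0.02],[0.05,0,0.07,0.07,0.04],[0.05,0,0.11,0.07,0.06],[0.05,0,0.15,0.07,0.08],[0.05,0.004,0.18,0.07,0.089],[0.05,0.0065,0.21,0.07,0.089]]'
python3 -m pendant '[[0.05,0,0.04,0,0],[0.05,0,0.075,0,0],[0.05,0,0.09,0,0],[0.05,0,0.09,0,0],[0.05,0,0.09,0,0]]'
python3 - <<'E'
from h import *
a=viewer.get_image("side"); b=viewer.get_image("top")
A=cv2.resize(a[120:260,200:360],None,fx=2.5,fy=2.5); B=cv2.resize(b[140:280,200:360],None,fx=2.5,fy=2.5)
cv2.imwrite("pics/z3.png",np.hstack([A,B])[:,:,::-1])
E
```

```text
clock: 3.65
tool_pos: [0.4583, -0.0605, 0.0699]
eef_rot: [3.141, 0.001, 2.017]
wrist_force: [-0.1, -0.5, -0.8]
finger_gap: 0.0569
gripper_force: 32.9
clock: 4.07
tool_pos: [0.4586, 0.0282, 0.0697]
eef_rot: [3.141, 0.001, 2.018]
wrist_force: [1.1, 0.1, -0.2]
finger_gap: 0.0568
gripper_force: 32.9
```

View pics/z3.png

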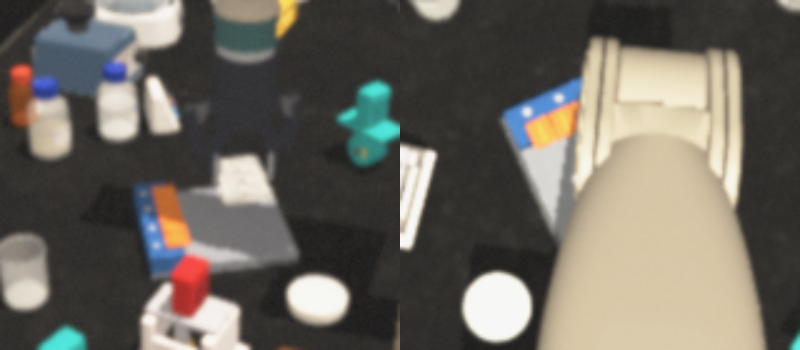

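The plate is held at side-crop (240,180), above the bed and clear of the strip. Lowering and releasing.

```bash

python3 -m pendant '[[0.05,0,0,-0.03,0],[0.05,0,0,-0.045,0],[0.05,0,0,-0.053,0],[0.05,0,0,-0.056,0],[0.05,0,0,-0.056,0]]'
python3 -m pendant '[[0.08,0,0,0,0],[0.08,0,0,0,0],[0.08,0,0,0,0],[0.08,0,0,0.03,0],[0.08,0,0,0.05,0],[0.08,0,0,0.05,0]]'
```

```text
clock: 4.58
tool_pos: [0.458, 0.0267, 0.0134]
eef_rot: [-3.14, -0.0, 2.014]
wrist_force: [1.3, 0.4, 0.3]
finger_gap: 0.0568
gripper_force: 32.9
clock: 5.08
tool_pos: [0.4624, 0.0273, 0.0673]
eef_rot: [3.134, 0.004, 2.016]
wrist_force: [1.0, 0.2, 0.5]
finger_gap: 0.0802
gripper_force: 0.0
```

```bash

python3 -m pendant '[[0.04,0,0,0,0.124],[0.04,-0.01,-0.005,0,0.248],[0.04,-0.02,-0.010,0,0.372],[0.04,-0.03,-0.015,0,0.496],[0.04,-0.04,-0.019,0,0.62],[0.04,-0.047,-0.0224,0,0.744],[0.04,-0.049,-0.0224,0,0.868],[0.04,-0.049,-0.0224,0,0.992]]'
python3 -m pendant '[[0.04,0,0,0,0.124],[0.04,0,0,0,0.248],[0.04,0,0,0,0.372],[0.04,0,0,0,0.496],[0.04,0,0,-0.02,0.579],[0.04,0,0,-0.04,0.579],[0.04,0,0,-0.049,0.579],[0.04,0,0,-0.049,0.579]]'
python3 - <<'E'
from h import *
a=viewer.get_image("side"); b=viewer.get_image("top")
A=cv2.resize(a[150:270,220:340],(480,480)); 
cv2.imwrite("pics/z4.png",A[:,:,::-1])
E
```

```text
clock: 5.75
tool_pos: [0.4084, 0.0052, 0.0629]
eef_rot: [-3.142, -0.001, 3.013]
wrist_force: [-1.4, -0.3, 0.4]
finger_gap: 0.0401
gripper_force: 0.0
clock: 6.42
tool_pos: [0.407, 0.0056, 0.0123]
eef_rot: [3.139, -0.004, -2.697]
wrist_force: [-1.5, 0.0, 0.3]
finger_gap: 0.04
gripper_force: 0.0
```

View pics/z4.png

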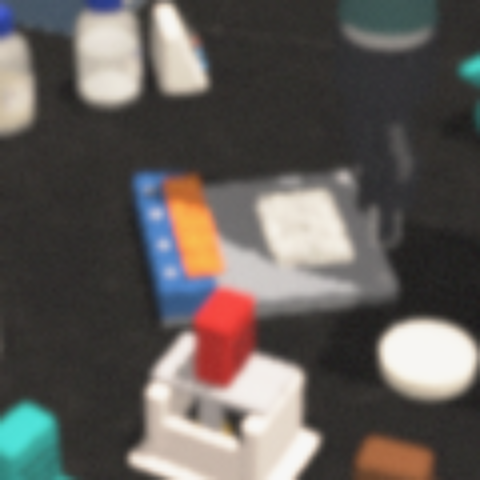

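The plate lies flat on the bed at crop (305,225) and the fingers stand behind its rear edge at (385,235). Now pushing.

```bash

python3 -m pendant '[[0.04,0.0136,0.0065,0,0],[0.04,0.0226,0.0108,0,0],[0.04,0.0316,0.0151,0,0],[0.04,0.0406,0.0194,0,0],[0.04,0.0469,0.0224,0,0],[0.04,0.0514,0.0245,0,0],[0.04,0.0541,0.0258,0,0],[0.04,0.0541,0.0258,0,0]]'
for i in 1 2; do python3 -m pendant '[[0.04,0.0018,0.0009,0,0],[0.04,0.0027,0.0013,0,0],[0.04,0.0027,0.0013,0,0]]';done
```

```text
clock: 7.18
tool_pos: [0.4643, 0.0314, 0.0144]
eef_rot: [-3.141, 0.001, -2.696]
wrist_force: [-0.2, 0.4, 0.8]
finger_gap: 0.0403
gripper_force: 0.0
clock: 7.43
tool_pos: [0.4661, 0.0324, 0.0142]
eef_rot: [3.141, -0.0, -2.696]
wrist_force: [-1.0, -0.1, -0.3]
finger_gap: 0.0397
gripper_force: 0.0
clock: 7.68
tool_pos: [0.4686, 0.0336, 0.0142]
eef_rot: [-3.142, -0.001, -2.696]
wrist_force: [-1.1, -0.8, 1.0]
finger_gap: 0.04
gripper_force: 0.7
```

```bash

for i in 1 2; do python3 -m pendant '[[0.04,0.0014,0.0006,0,0],[0.04,0.0018,0.0009,0,0],[0.04,0.0018,0.0009,0,0]]';done
python3 - <<'E'
from h import *
np.set_printoptions(precision=1,suppress=True)
a=viewer.get_image("side")
cv2.imwrite("pics/z5.png",cv2.resize(a[180:250,230:330],(800,560))[:,:,::-1])
E
```

```text
clock: 7.93
tool_pos: [0.4687, 0.0337, 0.014]
eef_rot: [-3.141, -0.005, -2.697]
wrist_force: [-5.2, -3.7, 4.7]
finger_gap: 0.0402
gripper_force: 3.0
clock: 8.18
tool_pos: [0.4687, 0.0338, 0.0138]
eef_rot: [-3.14, -0.009, -2.697]
wrist_force: [-7.9, -6.2, 8.5]
finger_gap: 0.0402
gripper_force: 5.0
```

View pics/z5.png

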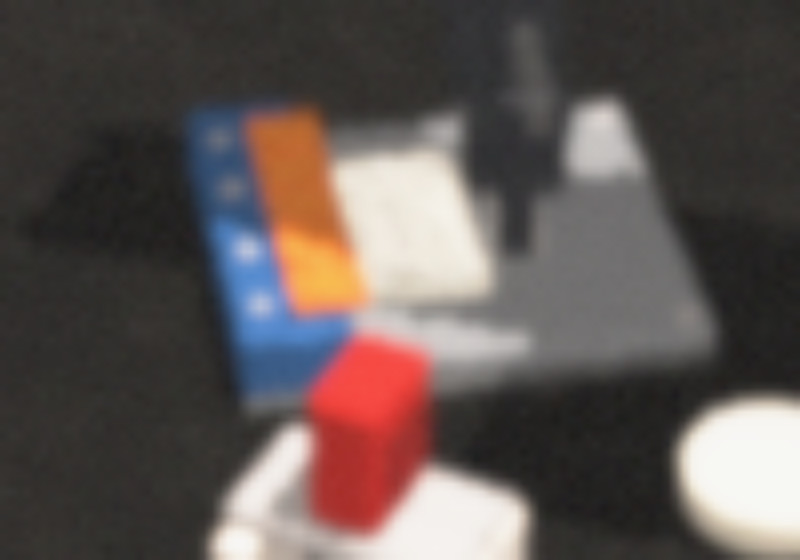

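The plate is under the strip's near edge at crop (350,230), square and against the stop: force has built up and motion has stopped. Next I locate the roller handle by comparing both views.

```bash

python3 -m pendant '[[0.04,-0.018,-0.0086,0,0],[0.04,-0.02,-0.01,0.03,0],[0.04,-0.02,-0.01,0.07,0],[0.08,-0.02,-0.01,0.11,0],[0.08,-0.02,-0.01,0.15,0],[0.08,-0.02,-0.01,0.17,0],[0.08,-0.02,-0.01,0.17,0]]'
python3 - <<'E'
from h import *
np.set_printoptions(precision=4,suppress=True)
print("side topface",pt("side",(276.5,226.5),.12))
for k in ("side","top"):
    im=cv2.imread(f"pics/{k}0.png"); hsv=cv2.cvtColor(im,cv2.COLOR_BGR2HSV); H,S,V=[hsv[...,i].astype(int) for i in range(3)]
    m=(S>150)&((H<6)|(H>172))&(V>110)
    c=big(m,(276,235) if k=="side" else (188,212)); x,y,w,h=cv2.boundingRect(c); print(k,x,y,w,h,np.mean(c[:,0],0))
# predicted handle outline for guess
for ctr in [(.456,.264)]:
  for yaw in (-12.2,):
    a=np.radians(yaw); 
    P=[[ctr[0]+sx*.013*np.cos(a)-sy*.02*np.sin(a),ctr[1]+sx*.013*np.sin(a)+sy*.02*np.cos(a),z] for sx in(-1,1) for sy in (-1,1) for z in (.068,.12)]
    for k in("side","top"):
        q=np.array([proj(k,p) for p in P]); print(k,q.min(0),q.max(0)-q.min(0))
E
```

```text
clock: 8.82
tool_pos: [0.4576, 0.0253, 0.1906]
eef_rot: [-3.136, 0.012, -2.696]
wrist_force: [1.1, 0.7, 0.0]
finger_gap: 0.08
gripper_force: 0.0
side topface [0.453  0.2657 0.12  ]
side 269 223 15 23 [275.5185 233.6111]
top 177 205 21 13 [186.3529 211.3529]
side [266.8641 220.023 ] [17.0428 28.4049]
top [176.0512 203.4667] [23.8139 17.0767]
```

```bash

python3 -m pendant '[[0.08,0,0.03,0,0.12],[0.08,0,0.06,0,0.24],[0.08,0.005,0.09,0,0.36],[0.08,0.005,0.12,0,0.48],[0.08,0.005,0.15,0,0.6],[0.08,0.005,0.18,0,0.72],[0.08,0.005,0.21,0,0.84],[0.08,0.005,0.239,0,0.913]]'
python3 -m pendant '[[0.08,0,0,0,0],[0.08,0,0,-0.03,0],[0.08,0,0,-0.03,0]]'
python3 - <<'E'
from h import *
a=viewer.get_image("side")
cv2.imwrite("pics/z6.png",cv2.resize(a[170:290,210:350],(700,600))[:,:,::-1])
b=viewer.get_image("top")
hsv=cv2.cvtColor(b,cv2.COLOR_RGB2HSV); m=(hsv[...,1]<60)&(hsv[...,2]>140)
try:
  r,bx=rect(big(m,(275,200)),"top",.02); print(r)
except Exception as e: print(e)
E
```

```text
clock: 9.48
tool_pos: [0.457, 0.2662, 0.1833]
eef_rot: [3.141, 0.0, -1.778]
wrist_force: [0.3, -0.8, 0.2]
finger_gap: 0.0798
gripper_force: 0.0
clock: 9.73
tool_pos: [0.4543, 0.2636, 0.1496]
eef_rot: [3.135, -0.004, -1.783]
wrist_force: [-2.0, -0.1, -2.0]
finger_gap: 0.0797
gripper_force: 0.0
((473.2837829589844, 30.29547882080078), (140.0902557373047, 150.45718383789062), 26.15443229675293)
```

View pics/z6.png

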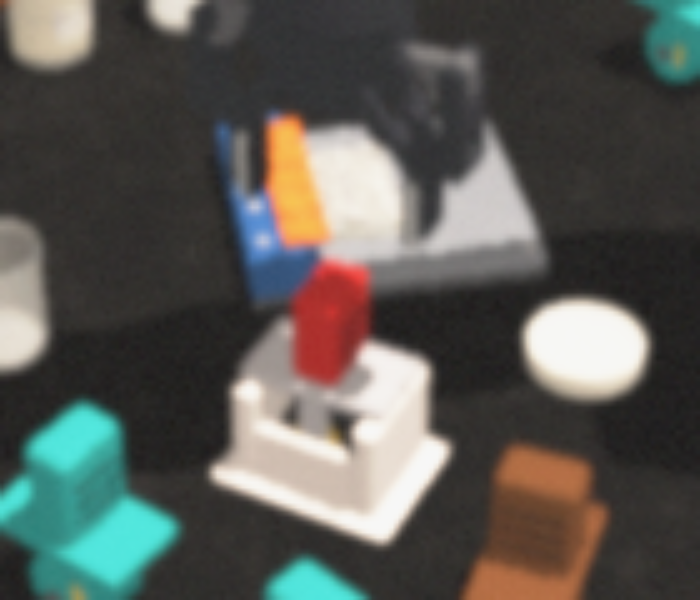

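Picture shows the fingertips straddling the red handle, at crop (243,190) and (430,225), with the handle at (330,320) and the plate still home at (355,185). Descending, gripping and lifting.

```bash

python3 -m pendant '[[0.08,0,0,-0.03,0],[0.08,0,0,-0.055,0],[0.08,0,0,-0.068,0],[0.08,0,0,-0.072,0],[0.08,0,0,-0.072,0]]' 
python3 -m pendant '[[0.02,0,0,0,0],[0.02,0,0,0,0],[0.02,0,0,0,0],[0.02,0,0,0,0],[0.02,0,0,0,0],[0.02,0,0,0,0],[0.02,0,0,0,0],[0.02,0,0,0,0]]' 100
```

```text
clock: 10.25
tool_pos: [0.4572, 0.2638, 0.082]
eef_rot: [3.14, -0.001, -1.784]
wrist_force: [-0.1, -0.2, -0.2]
finger_gap: 0.0801
gripper_force: 0.0
clock: 10.92
tool_pos: [0.4584, 0.265, 0.0836]
eef_rot: [-3.14, 0.002, -1.783]
wrist_force: [-0.3, 1.3, 6.4]
finger_gap: 0.0249
gripper_force: 99.2
```

```bash

python3 -m pendant '[[0.02,0,0,0.01,0],[0.02,0,0,0.04,0],[0.02,0,0,0.08,0],[0.02,0,0,0.1,0],[0.02,0,0,0.1,0]]'
python3 -m pendant '[[0.02,0.006,-0.018,0,-0.12],[0.02,0.013,-0.036,0,-0.24],[0.02,0.02,-0.054,0,-0.36],[0.02,0.026,-0.072,0,-0.48],[0.02,0.033,-0.09,0,-0.6],[0.02,0.04,-0.108,0,-0.72],[0.02,0.046,-0.126,0,-0.84],[0.02,0.052,-0.1405,0,-0.913]]'
python3 -m pendant '[[0.02,0,0,-0.04,0],[0.02,0,0,-0.05,0],[0.02,0,0,-0.05,0],[0.02,0,0,-0.05,0]]'
python3 - <<'E'
from h import *
a=viewer.get_image("side"); b=viewer.get_image("top")
np.set_printoptions(precision=3,suppress=True)
for k,im,c in(("side",a,(255,215)),("top",b,(250,160))):
    cv2.imwrite(f"pics/start_{k}.png",im[:,:,::-1])
    hsv=cv2.cvtColor(im,cv2.COLOR_RGB2HSV); H,S,V=[hsv[...,i].astype(int) for i in range(3)]
    for nm,m in(("red",(S>150)&((H<6)|(H>172))&(V>80)),("orange",(S>150)&(H>6)&(H<22)&(V>110)),("blackwheel",None)):
        if m is None: continue
        try: print(k,nm,cv2.boundingRect(big(m,c)))
        except Exception as e: print(k,nm,'none')
E
```

```text
clock: 11.33
tool_pos: [0.461, 0.2659, 0.1878]
eef_rot: [-3.133, 0.005, -1.783]
wrist_force: [0.5, 0.3, -2.7]
finger_gap: 0.0249
gripper_force: 99.8
clock: 12.0
tool_pos: [0.508, 0.1225, 0.1802]
eef_rot: [3.141, -0.004, -2.702]
wrist_force: [0.1, -0.2, -3.1]
finger_gap: 0.0249
gripper_force: 99.5
clock: 12.33
tool_pos: [0.5072, 0.1239, 0.1305]
eef_rot: [3.14, -0.005, -2.696]
wrist_force: [0.2, -0.1, -3.5]
finger_gap: 0.0252
gripper_force: 99.2
side red (264, 178, 6, 18)
side orange (266, 212, 9, 6)
top red none
top orange (271, 171, 27, 19)
```

```bash

python3 -m pendant '[[0.02,0.002,0,-0.01,0],[0.02,0.002,0,-0.02,0],[0.02,0.002,0,-0.023,0],[0.02,0.002,0,-0.025,0],[0.02,0.002,0,-0.027,0],[0.02,0.002,0,-0.027,0]]'
python3 -m pendant '[[0.02,0,0,-0.002,0],[0.02,0,0,-0.004,0],[0.02,0,0,-0.005,0],[0.02,0,0,-0.005,0]]'
```

```text
clock: 12.93
tool_pos: [0.5109, 0.1241, 0.1053]
eef_rot: [3.141, -0.001, -2.696]
wrist_force: [-1.5, 0.2, 0.2]
finger_gap: 0.0249
gripper_force: 100.1
clock: 13.27
tool_pos: [0.5119, 0.1232, 0.1034]
eef_rot: [-3.139, -0.0, -2.697]
wrist_force: [-8.4, -3.0, 18.4]
finger_gap: 0.0246
gripper_force: 102.7
```

```bash

python3 -m pendant '[[0.02,0.0026,-0.0054,0,0],[0.02,0.0052,-0.0108,0,0],[0.02,0.0077,-0.0162,0,0],[0.02,0.0103,-0.0217,0,0],[0.02,0.0129,-0.0271,0,0],[0.02,0.0155,-0.0325,0,0],[0.02,0.0181,-0.0379,0,0],[0.02,0.0207,-0.0433,0,0]]'
```

```text
clock: 13.93
tool_pos: [0.5327, 0.0809, 0.1033]
eef_rot: [3.141, 0.001, -2.696]
wrist_force: [-7.3, 0.2, 17.1]
finger_gap: 0.0252
gripper_force: 102.2
```

```bash

python3 -m pendant '[[0.02,0.0026,-0.0054,0,0],[0.02,0.0052,-0.0108,0,0],[0.02,0.0077,-0.0162,0,0],[0.02,0.0103,-0.0217,0,0],[0.02,0.0129,-0.0271,0,0],[0.02,0.0155,-0.0325,0,0],[0.02,0.0181,-0.0379,0,0],[0.02,0.0207,-0.0433,0,0]]'
python3 -m pendant '[[0.02,0.0026,-0.0054,0,0],[0.02,0.0052,-0.0108,0,0],[0.02,0.0077,-0.0162,0,0],[0.02,0.0103,-0.0217,0,0],[0.02,0.0129,-0.0271,0,0],[0.02,0.0148,-0.031,0,0],[0.02,0.0155,-0.0325,0,0],[0.02,0.0155,-0.0325,0,0]]'
```

```text
clock: 14.6
tool_pos: [0.5537, 0.0377, 0.1034]
eef_rot: [3.141, 0.002, -2.696]
wrist_force: [-6.2, 2.2, 16.0]
finger_gap: 0.0254
gripper_force: 102.1
clock: 15.27
tool_pos: [0.5707, 0.0029, 0.1034]
eef_rot: [-3.136, 0.002, -2.697]
wrist_force: [-3.9, -2.3, 12.4]
finger_gap: 0.0245
gripper_force: 101.6
```

Stroke complete at steady height. Lifting and returning along the summed commanded shifts.

```bash

python3 -m pendant '[[0.02,0,0,0.02,0],[0.02,0,0,0.05,0],[0.02,0,0,0.082,0],[0.02,-0.014,0.0325,0.082,0.11],[0.02,-0.028,0.065,0.082,0.22],[0.02,-0.042,0.0975,0.082,0.33],[0.02,-0.055,0.13,0.082,0.45],[0.02,-0.055,0.13,0.082,0.45]]'
python3 -m pendant '[[0.02,-0.014,0.0325,0,0.11],[0.02,-0.028,0.065,0,0.22],[0.02,-0.042,0.0975,0,0.34],[0.02,-0.0559,0.1296,0,0.463],[0.02,-0.0559,0.1296,0,0.463],[0.02,-0.0559,0.1296,0,0.463],[0.02,-0.0559,0.1296,0,0.463]]'
python3 - <<'E'
from h import *
a=viewer.get_image("side"); b=viewer.get_image("top")
for k,im,c in(("side",a,(270,215)),("top",b,(280,185))):
  for nm,src in(("now",im),("t0",cv2.imread(f"pics/{k}0.png")[:,:,::-1])):
    hsv=cv2.cvtColor(np.ascontiguousarray(src),cv2.COLOR_RGB2HSV); H,S,V=[hsv[...,i].astype(int) for i in range(3)]
    m=(S>150)&(H>6)&(H<22)&(V>110)
    m[:, :225]=0
    q=cv2.morphologyEx(m.astype(np.uint8),cv2.MORPH_CLOSE,np.ones((5,5)))
    try:
      cc=big(q,c); print(k,nm,cv2.boundingRect(cc),cv2.contourArea(cc),cv2.minAreaRect(cc))
    except Exception as e: print(k,nm,'none')
  cv2.imwrite(f"pics/after_{k}.png",im[:,:,::-1])
E
```

```text
clock: 15.93
tool_pos: [0.5108, 0.1395, 0.1819]
eef_rot: [3.138, 0.002, -2.237]
wrist_force: [-0.1, -0.4, -3.9]
finger_gap: 0.0245
gripper_force: 100.0
clock: 16.52
tool_pos: [0.4579, 0.2644, 0.182]
eef_rot: [-3.141, -0.0, -1.784]
wrist_force: [-0.3, 0.0, -3.9]
finger_gap: 0.0252
gripper_force: 100.4
side now none
side t0 (262, 193, 13, 25) 158.0 ((267.6660461425781, 205.53048706054688), (24.732912063598633, 8.155655860900879), 77.19573211669922)
top now (252, 172, 46, 26) 350.5 ((274.3841552734375, 184.24159240722656), (8.684571266174316, 48.016868591308594), 65.85445404052734)
top t0 (252, 171, 46, 27) 343.5 ((274.5618591308594, 184.1392059326172), (8.630441665649414, 47.61973571777344), 66.03751373291016)
```

```bash

python3 -m pendant '[[0.02,0,0,-0.03,0],[0.02,0,0,-0.06,0],[0.02,0,0,-0.08,0],[0.02,0,0,-0.088,0],[0.02,0,0,-0.088,0],[0.02,0,0,-0.088,0]]'
python3 -m pendant '[[0.02,0,0,-0.004,0],[0.02,0,0,-0.008,0],[0.02,0,0,-0.01,0],[0.02,0,0,-0.011,0],[0.02,0,0,-0.011,0]]'
```

```text
clock: 17.12
tool_pos: [0.4582, 0.2637, 0.0946]
eef_rot: [-3.141, -0.001, -1.785]
wrist_force: [-0.5, -0.0, -2.7]
finger_gap: 0.0251
gripper_force: 100.3
clock: 17.53
tool_pos: [0.4577, 0.2645, 0.0837]
eef_rot: [-3.141, 0.0, -1.783]
wrist_force: [-0.8, 0.7, -3.4]
finger_gap: 0.0246
gripper_force: 100.9
```

```bash

python3 -m pendant '[[0.02,0,0,-0.001,0],[0.02,0,0,-0.001,0],[0.02,0,0,-0.001,0]]'
python3 -m pendant '[[0.08,0,0,0,0],[0.08,0,0,0,0],[0.08,0,0,0,0],[0.08,0,0,0,0],[0.08,0,0,0.03,0],[0.08,0,0,0.07,0],[0.08,0,0,0.11,0],[0.08,0,0,0.11,0]]' 
python3 -m pendant '[[0.08,-0.03,-0.03,0.02,0],[0.08,-0.06,-0.06,0.02,0],[0.08,-0.08,-0.1,0.02,0],[0.08,-0.08,-0.14,0.02,0],[0.08,-0.08,-0.18,0.02,0],[0.08,-0.08,-0.22,0.02,0],[0.08,-0.08,-0.26,0.02,0],[0.08,-0.08,-0.3,0.02,0]]'
python3 -m pendant '[[0.08,-0.0,-0.04,0,0],[0.08,0,-0.08,0,0],[0.08,0,-0.12,0.0,0],[0.08,0,-0.16,0.0,0],[0.08,0,-0.2,0.0,0],[0.08,0,-0.24,0.0,0],[0.08,0,-0.25,0,0],[0.08,0,-0.25,0,0]]'
python3 - <<'E'
from h import *
np.set_printoptions(precision=3,suppress=True)
for k in("side","top"):
  im=viewer.get_image(k); cv2.imwrite(f"pics/end_{k}.png",im[:,:,::-1])
  for nm,src in(("now",im),("t0",cv2.imread(f"pics/{k}0.png")[:,:,::-1])):
    hsv=cv2.cvtColor(np.ascontiguousarray(src),cv2.COLOR_RGB2HSV); H,S,V=[hsv[...,i].astype(int) for i in range(3)]
    o=(S>150)&(H>6)&(H<22)&(V>110); r=(S>150)&((H<6)|(H>172))&(V>110); w=(S<60)&(V>140); b=(S>120)&(H>100)&(H<125)&(V>60)
    o=cv2.morphologyEx(o.astype(np.uint8),cv2.MORPH_CLOSE,np.ones((5,5)))
    for t,m,c in(("orange",o,(268,206) if k=="side" else (275,185)),("red",r,(276,234) if k=="side" else (187,212)),("petri",w,(327,240) if k=="side" else (238,262)),("blue",b,(264,210) if k=="side" else (274,180))):
      try:
        cc=big(m,c); M=cv2.moments(cc); print(k,nm,t,cv2.boundingRect(cc),cv2.contourArea(cc),"c %.1f %.1f"%(M['m10']/M['m00'],M['m01']/M['m00']))
      except Exception as e: print(k,nm,t,'none')
E
```

```text
clock: 17.78
tool_pos: [0.4578, 0.2645, 0.0836]
eef_rot: [-3.141, 0.0, -1.783]
wrist_force: [-2.4, -1.8, 6.4]
finger_gap: 0.025
gripper_force: 101.8
clock: 18.45
tool_pos: [0.463, 0.2669, 0.2009]
eef_rot: [-3.129, 0.009, -1.783]
wrist_force: [2.0, 0.1, 0.2]
finger_gap: 0.0802
gripper_force: 0.0
clock: 19.12
tool_pos: [0.3773, -0.0373, 0.2125]
eef_rot: [-3.14, -0.0, -1.783]
wrist_force: [0.9, -0.1, -0.4]
finger_gap: 0.0803
gripper_force: 0.0
clock: 19.78
tool_pos: [0.3778, -0.2886, 0.2123]
eef_rot: [-3.141, -0.001, -1.787]
wrist_force: [0.3, 0.2, 1.2]
finger_gap: 0.0803
gripper_force: 0.0
side now orange (262, 194, 13, 25) 140.0 c 267.7 206.6
side now red (268, 223, 15, 23) 229.0 c 275.3 233.2
side now petri (271, 194, 44, 33) 919.5 c 291.3 207.9
side now blue (253, 193, 20, 35) 148.0 c 260.4 213.9
side t0 orange (262, 193, 13, 25) 158.0 c 267.7 205.7
side t0 red (269, 223, 15, 23) 229.0 c 275.5 233.4
side t0 petri (269, 194, 50, 33) 1079.0 c 293.9 209.5
side t0 blue (253, 193, 20, 35) 150.0 c 260.8 214.5
top now orange (252, 172, 46, 26) 344.5 c 274.7 184.0
top now red (177, 204, 21, 14) 170.5 c 187.0 210.9
top now petri (225, 249, 28, 28) 574.5 c 238.4 262.3
top now blue (241, 160, 62, 39) 331.5 c 271.0 175.8
top t0 orange (252, 171, 46, 27) 343.5 c 275.1 183.7
top t0 red (177, 205, 21, 13) 170.5 c 186.6 211.3
top t0 petri (225, 249, 28, 28) 577.5 c 238.5 262.4
top t0 blue (241, 160, 62, 39) 324.5 c 270.6 175.8
```

```bash
python3 - <<'E'
from h import *
def oj(im): 
    f=im.astype(float); return np.clip(f[...,2]-f[...,0]-40,0,None)  # R-B in BGR
A=oj(cv2.imread("pics/side0.png")); B=oj(cv2.imread("pics/end_side.png"))
u=np.array([.9025,.4305]);v=np.array([-.4305,.9025]);F=np.array([.5,.0463])
for y in(-.05,-.025,0,.025,.05):
    p=F+.041*u+y*v; c=proj("side",[*p,.033]); d=proj("side",[*p,.028])
    x,yy=map(int,np.round(c)); s=[]
    # orange extent along the vertical line is long; use horizontal-edge-normal shift: weighted column profile
    for I in(A,B):
        P=I[yy-1:yy+3,x-14:x+15].sum(0); s.append((P*np.arange(x-14,x+15)).sum()/P.sum())
    sA,_=cv2.phaseCorrelate(*[np.ascontiguousarray(I[yy-9:yy+10,x-12:x+13]) for I in(A,B)])
    print(y,np.round(c,1),"pred shift",np.round(np.array(d)-c,2),"row-centroid",np.round(s,2),np.round(sA,2))
b=cv2.imread("pics/end_top.png"); hsv=cv2.cvtColor(b,cv2.COLOR_BGR2HSV); 
m=((hsv[...,1]<60)&(hsv[...,2]>205)); 
try:
  r,bx=rect(big(m,(278,200)),"top",.02); print(r); q=(np.array(r[0])/1000-F); print("local",q@u,q@v)
except Exception as e: print(e)
cv2.imwrite("pics/f.png",cv2.resize(np.hstack([cv2.imread("pics/end_side.png")[180:240,230:330],b[150:210,235:335]]),(800,240),interpolation=cv2.INTER_CUBIC))
E
```

```text
-0.05 [264.9 196. ] pred shift [0.03 1.33] row-centroid [265.54 265.66] [0.47 0.68]
-0.025 [266.1 200.4] pred shift [0.03 1.34] row-centroid [266.32 265.98] [0.33 0.36]
0 [267.4 204.9] pred shift [0.02 1.35] row-centroid [267.7  267.38] [0.24 0.52]
0.025 [268.7 209.7] pred shift [0.02 1.36] row-centroid [269.07 268.68] [0.06 0.36]
0.05 [270.1 214.6] pred shift [0.02 1.38] row-centroid [270.42 270.25] [ 0.09 -0.02]
((470.264892578125, 32.541473388671875), (128.53363037109375, 150.1983642578125), 26.260217666625977)
local -0.032758980154418964 0.00038389347839356137
```

The strip's image has dropped about 1 px at both ends and along its middle, consistent with flush. The roller is within a pixel of where it started, and the petri dish hasn't moved. Handing in.

```bash
python3 -c "
from workcell import manip
print(manip.job_done())"
```

```text
the job is handed in; nothing more can be done
None
```

I handed the job in at about 20 s of the 72 s allowed, with no verdict returned: the plate was pushed home against the stop, the strip was rolled in one stroke and looks flush in the pictures, and the roller is back in its rest; I kept the arm clear of the timer and beaker, but only the petri dish's position was checked at the end.

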